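# Clamp the glued microchip reader

### The job

The freshly glued microchip reader stands in the trigger clamp on the counter: pump the clamp's trigger towards its fixed handle, letting it spring back between strokes, until the jaw's rubber pad meets the reader and its sprung stem is pushed about half-way into the jaw, but never right home, which would crack the case. Work the jaw only with the trigger, do not touch the reader, and leave the other things alone. Finish while still holding the trigger pulled in: do not let go of it at the end.

Things in the scene. Friction and masses are not known exactly. Their poses are not given: they have to be found in the camera images.
- clamp: One-hand trigger clamp screwed flat on a plywood board (335 x 140 mm, 12 mm thick), fixed to the counter. Origin on the counter top, under the clamp's body; x = the way the jaw advances, z up. The ratchet bar runs along x at 42 mm height through a grey body (x -35 to 40 mm, top at z 92 mm). Out of the body's top stand the black fixed handle and, in front of it (+x), the steel trigger.
- fixed_jaw (a point): Centre of the face of the dark steel fixed jaw, at x 180 mm of the clamp; 90 mm wide, top 67 mm above the counter. The reader is pressed against it.
- handle_grip (a point): Gripping height on the black fixed handle, on its centre line, 165 mm above the counter, at x -16, y 0 mm of the clamp. The handle is upright, 16 mm (along x) by 24 mm, top at z 185 mm.
- trigger_grip (a point): Gripping height on the steel trigger lever's centre line, 81 mm from its pivot (pivot at x 12, z 85 mm of the clamp); moves with it. Lever 10 mm thick, 22 mm wide, top at z 192 mm. In x this point is 38 mm ahead of handle_grip when let out (51 mm over the outsides of both), 17 mm when pulled in (30 mm). Squeeze it against the handle, one finger before it and one behind the handle, or draw it back.
- trigger (a joint): Trigger angle in rad: 0 let out (leaning 0.12 rad away from the handle), 0.25 pulled right in. A spring lets it out again (2 to 3 N at the grip); pulling takes about 8 to 13 N at the grip. The jaw is driven 56 mm per rad, so up to 14 mm a stroke; the ratchet's teeth are 4 mm apart, so up to 4 mm of a stroke (0.07 rad) is idle at first.
- jaw (a joint): How far the bar with the moving jaw has advanced along the clamp's x, in m: 0 to 0.062. A friction brake (9 N) keeps it where it was pumped to. With the pad free, the pad's face is at x = 98 mm + this value.
- pad_face (a point): Centre of the front face of the round rubber pad (34 mm across, 40 mm above the counter) that sits on a brass stem in front of the moving jaw head, facing the reader.
- pad (a joint): How far the pad's spring stem is pushed into the jaw, in m: 0 free, 0.014 right home (the case would crack). Spring 700 N/m.
- reader_mid (a point): Centre of the grip part of the microchip reader: white and grey plastic halves, 36 mm thick along the clamp's x, 90 mm long, 48 mm high, with a ring-shaped head (73 mm high) at its clamp -y end. It stands on edge on the board, underside 12 mm above the counter, 0 to 3 mm from the fixed jaw, about 0.22 kg. The pad meets its face, 18 mm before this centre.
- glue: Small white glue bottle, 32 mm across, 85 mm high, standing on the board beside the clamp; origin at its underside. Bystander.
- spare_pad: Spare black rubber pad disc, 34 mm across, 6 mm thick, lying on the board; origin at its underside. Bystander.
- pill_jar: Amber jar, 48 mm across, 75 mm high, origin at its underside. Bystander.
- stapler: Black and grey stapler, 140 mm long, origin at its underside. Bystander.
- label_roll: White label roll lying flat, 84 mm across, 30 mm high, origin at its underside. Bystander.
- mug: White mug, 76 mm across, 90 mm high, origin at its underside. Bystander.
- hole_punch: Black hole punch, 120 x 90 mm, 75 mm high, origin at its underside. Bystander.

How it is judged:
On the way:
1. the pad meets the reader (contact force between pad and reader above 0.4 N and value of joint pad above 0.0008 m), for 0.1 s.
At the end, for the whole second after the job is handed in: The pad presses the upright reader against the fixed jaw (more than 1.5 N), its stem pushed 3 to 11 mm of its 14 mm into the jaw, the reader at rest within 20 mm of where it stood; the fingers still press on the trigger (over 1 N) and hold it pulled in by more than 0.04 rad of its 0.25 (value of joint pad between 0.003 and 0.011 m and contact force between pad and reader above 1.5 N and contact force between the fingers and trigger above 1 N and value of joint trigger above 0.04 rad and angle between reader_mid's own z axis and vertical below 0.1 rad and linear speed of reader below 0.02 m/s and x of reader_mid in the frame of clamp above 0.157 m and distance of reader_mid from where it was at the start of the episode below 0.02 m); the arm keeps its last pose, push and grip.
It fails at once if the pad is pushed home: the case cracks (value of joint pad above 0.0128 m).
It fails at once if the jaw or pad is pushed by hand instead of with the trigger (contact force between any of the arm, the fingers and jaw above 2 N).
It fails at once if the robot pushes on the reader (contact force between any of the fingers, the arm and reader above 2 N).
It fails at once if other things on the counter are disturbed (distance of any of glue, spare_pad, pill_jar, stapler, label_roll, mug, hole_punch from where it was at the start of the episode above 0.03 m).
It also fails if it takes over 58 s, if anything falls off the work surface, if the arm or the gripper's body presses on something with over 40 N, if the wrist force passes 120 N, or if a joint passes its speed limit or range.

### The arm

A 6-joint arm with a two-finger parallel gripper is mounted at the origin on the work surface. World frame = base frame: x ahead of the robot, y to its left, z up, the work surface at z = 0. Lengths are in m, angles in rad, forces in N, time in s.
With the tool pointing down it reaches from about 0.25 to 0.725 m from the base axis. Payload 4 kg.
Tool frame: the origin (TCP) lies between the finger pads; the fingertips stand 17 mm ahead of it and the grasp point (between the pads) lies 2 mm behind it; z points along the fingers, x is the direction in which the jaws open and shut, and the axes are right-handed (so a half turn about z gives the same grasp; the last joint's range is limited). The gripper opens to 85 mm and grips with 20 to 120 N. Pads are 22 mm wide; open, the fingers measure 114 mm over their backs; the gripper's body (76 mm by 85 mm) begins 54 mm behind the grasp point. The pads swing forward as they close: fully open they stand 13 mm farther back than shut.
Start: joints at [-1.182, 0.241, 0.005, 1.335, 0, 1.571], TCP at [0.19, -0.463, 0.216] pointing down, gripper open.
Joint ranges: [-2.72, 2.72], [-1.05, 1.87], [-1.09, 1.28], [-1.99, 2.15], [-1.42, 1.44], [-3.14, 3.14]. Speed limits (rad/s): [2.79, 2.79, 3.14, 3.14, 3.14, 3.14].

### API

Orientations are given as a unit quaternion [x, y, z, w].
In Python, from workcell import telemetry, cams, workorder gives the robot as it stands. The module is installed in compiled form; this text tells all that it offers.
- The arm moves only by the tool apply_moves, never from a script. Its argument "moves" is a list that holds one entry, the list of rows, each a list of 4 numbers: the shift along the tool's x, y, z in mm, then the turn about the tool's z in degrees. A call has exactly 10 rows; each row shifts and turns the pose as measured when the row begins, along the tool's axes as they then stand; what a row does not reach is not made up. A row lasts 1/10 s, in which the tool goes at most 50 mm and 8.59 degrees, less where a joint would pass 70% of its speed; a pose out of reach is approached as far as the arm can. A call with a gripper value outside its range is refused whole. "hand" is the gripper's target within -1 to 1 (fully open at 1, half-way at 0, shut at -1), set as the call begins (left out, the last holds). The fingers move at their own pace and stop on an object; the grip force is fixed at half the most. Time passes only in rows, so rows that do not move let the fingers close, or fill a call up. It gives the time, the measured TCP pose, the force and the opening at its end, in the units of the state.
- telemetry.get_obs(): the state, without advancing time (a new reading comes with each control period).
- cams.camera(name): name is "side" or "top" or "wrist"; returns a dict with "color" (384x512x3 uint8, red, green, blue), "fovy" (degrees; the focal length in pixels is half the picture's height over the tangent of half this angle, whatever the lens; pixels are square), "cx", "cy" (the principal point, pixels), "camera_from_world" (4x4, takes a point from world to camera coordinates). Camera axes: x right, y down, z forward; pixel columns grow to the right and rows downward; lengths in m; the calibration is good to about 2 mm. A picture is of the moment at which its call begins. There is no depth.
- workorder.job_done(): hands the job in, once; it reports no verdict.
The state is a dict: "clock": time; "joint_pos": joint angles; "joint_vel": joint speeds; "tau": joint torques, N m; "eef_pos": TCP position; "tool_rot": TCP orientation; "ft_force": force on the tool from outside, world axes, zero at the start; "ft_torque": the same for the moment, N m; "grip_width": finger opening in m.
Only numpy, scipy, OpenCV 4.12 (cv2) and the standard library are available. Lean on these libraries where they do the work, as an engineer would, in place of code of your own. Each camera call takes 0.05 s, during which the arm holds its last target. There are 200 camera calls.

## Working session

There is one attempt and no reset: what is moved stays moved. The work goes in short steps, Python scripts to look and compute and a tool call to move; the robot and the scene stay as the last step left them, time stands still between calls to the robot, and variables do not carry over. Pictures are saved under pics/ and viewed, about 8 in all and at most 12, crops included, and the job is handed in when it is done.

Besides the shell and the picture viewer there is one more tool, called after "Call:" by a JSON object that holds its "name" and its "arguments", one argument or row to a line. apply_moves: Moves the arm, as the interface text tells. Its arguments: {"type":"object","properties":{"moves":{"type":"array"},"hand":{"type":"number"}},"required":["moves"]}

```bash
mkdir -p pics; cat > h.py <<'E'
import numpy as np, cv2
from workcell import telemetry, cams, workorder
def shot(n,f):
    c=cams.camera(n); cv2.imwrite('pics/'+f,c['color'][:,:,::-1]); np.save('pics/'+f+'.npy',c,allow_pickle=True); return c
def load(f): return np.load('pics/'+f+'.npy',allow_pickle=True).item()
def foc(c): return c['color'].shape[0]/2/np.tan(np.radians(c['fovy'])/2)
def ray(c,u,v):
    M=c['camera_from_world'];R=M[:3,:3];o=-R.T@M[:3,3]
    d=R.T@np.array([(u-c['cx'])/foc(c),(v-c['cy'])/foc(c),1]);return o,d
def plane(c,u,v,z):
    o,d=ray(c,u,v);return o+d*(z-o[2])/d[2]
def proj(c,p):
    q=c['camera_from_world']@np.append(p,1);return foc(c)*q[:2]/q[2]+[c['cx'],c['cy']]
def tri(c1,p1,c2,p2):
    o1,d1=ray(c1,*p1);o2,d2=ray(c2,*p2)
    s=np.linalg.lstsq(np.c_[d1,-d2],o2-o1,rcond=None)[0]
    a=o1+s[0]*d1;b=o2+s[1]*d2;return (a+b)/2,np.linalg.norm(a-b)
E
python3 - <<'E'
from h import *
a=shot('top','top0.png');b=shot('side','side0.png')
for c in(a,b):
    M=c['camera_from_world'];print(-M[:3,:3].T@M[:3,3],M[2,:3],c['fovy'])
o=telemetry.get_obs();print(o)
E
```

```text
[ 0.28118805 -0.03777141  1.2582051 ] [ 0.22303936  0.01240817 -0.97473047] 50.264440178169885
[0.31025271 0.75398999 0.9848409 ] [ 0.19641248 -0.65820324 -0.72676725] 44.04830560530347
{'clock': 0.1, 'joint_pos': array([-1.18202078e+00,  2.41330590e-01,  3.84324400e-03,  1.33520926e+00,
        2.86003256e-05,  1.57080296e+00]), 'joint_vel': array([ 0.0012505 , -0.00016216,  0.0036759 , -0.00025105,  0.00032813,
       -0.00108042]), 'tau': array([-5.39027369e-04, -3.73137832e+01,  2.53009754e+01,  1.08933265e-02,
       -7.32647231e-05, -2.31213150e-06]), 'eef_pos': array([ 0.18930661, -0.4621229 ,  0.21539954]), 'tool_rot': array([ 8.30375881e-01, -5.57202829e-01, -7.81009970e-04, -5.41290764e-04]), 'ft_force': array([-0.62587976, -0.58447346, -0.12802071]), 'ft_torque': array([ 0.00804059, -0.03922918,  0.0362838 ]), 'grip_width': 0.0852031713969271}
```

View pics/top0.png

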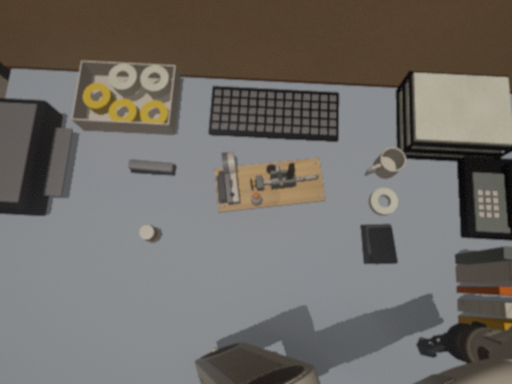

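View pics/side0.png

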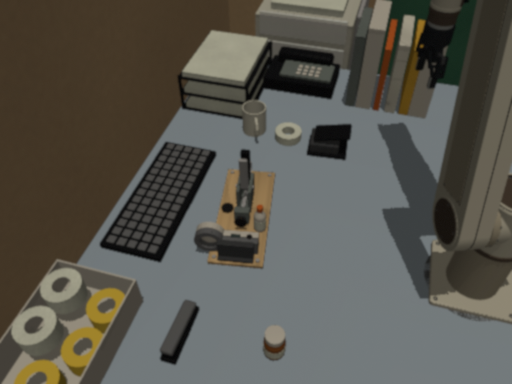

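Top view: board at about (217..325, 160..210), fixed jaw and reader at its left end (u≈230), so the jaw advances toward image left. Side view: the clamp stands at (245, 200). I'll zoom both.

```bash
python3 - <<'E'
from h import *
a=load('top0.png');b=load('side0.png')
A=cv2.resize(a['color'][150:220,205:335],None,fx=6,fy=6,interpolation=cv2.INTER_CUBIC)[:, :780]
B=cv2.resize(b['color'][140:270,190:285],None,fx=4,fy=4,interpolation=cv2.INTER_CUBIC)
cv2.imwrite('pics/cA.png',np.clip(A[:,:,::-1]*1.6,0,255));
# board outline by colour
hsv=cv2.cvtColor(a['color'],cv2.COLOR_RGB2HSV)
m=cv2.inRange(hsv,(8,80,60),(25,255,255)); m[:150]=0;m[220:]=0;m[:,:200]=0;m[:,340:]=0
m=cv2.morphologyEx(m,cv2.MORPH_OPEN,np.ones((2,2)))
r=cv2.minAreaRect(np.argwhere(m)[:,::-1].astype(np.float32));bx=cv2.boxPoints(r);print(bx)
P=np.array([plane(a,*p,.012) for p in bx]);print(P.round(4));print(P.mean(0),np.linalg.norm(np.diff(P,axis=0),axis=1))
cv2.imwrite('pics/cB.png',np.clip(B[:,:,::-1]*1.6,0,255))
E
```

```text
[[215.57794 169.93777]
 [320.75812 158.61069]
 [325.2719  200.52457]
 [220.09174 211.85165]]
[[ 0.6255  0.1266  0.012 ]
 [ 0.6815 -0.2044  0.012 ]
 [ 0.5462 -0.2216  0.012 ]
 [ 0.4923  0.1018  0.012 ]]
[ 0.58636182 -0.0494004   0.012     ] [0.33573287 0.13637742 0.32791176][ WARN:0@0.233] global loadsave.cpp:1063 imwrite_ Unsupported depth image for selected encoder is fallbacked to CV_8U.
```

View pics/cA.png

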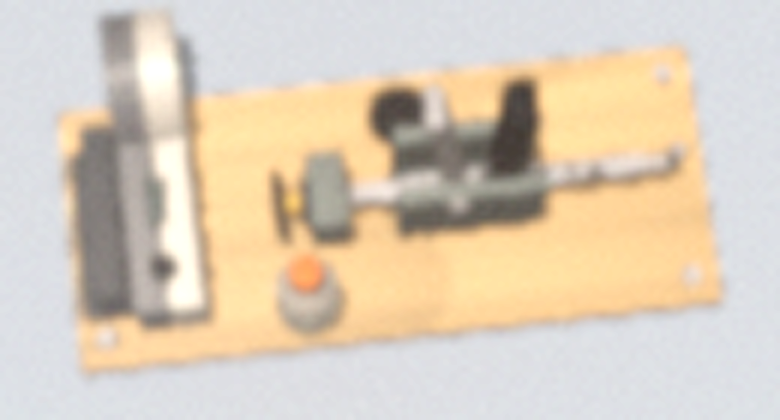

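View pics/cB.png

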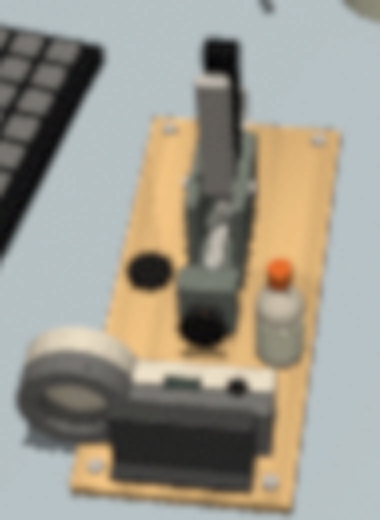

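The crops show the black handle top at full-frame (291.5, 164) and the steel trigger top at (277, 165.5) in the top view. In the side view they are at (245, 151) and (243, 160). The glue bottle is on the robot side of the clamp, and the spare pad on the far side.

```bash
python3 - <<'E'
from h import *
a=load('top0.png');b=load('side0.png')
h,e=tri(a,(291.5,164.2),b,(245.2,151));print('handle tri',h,e, 'plane', plane(a,291.5,164.2,.185),plane(b,245.2,151,.185))
t,e=tri(a,(277.3,165.5),b,(243.2,160));print('trig',t,e,plane(a,277.3,165.5,.192),plane(b,243.2,160,.192))
X=np.array([-.165,.986,0]);X/=np.linalg.norm(X);Y=np.array([-X[1],X[0],0])
# pad face / reader face from top crop
for n,u,v,z in(('padrim',278,208,.040),('padrimtop',280,205,.057),('readerface top bot',208,300,.060),('reader top',187,150,.060),('fixjaw',100,130,.067)):
    p=plane(a,205+u/6,150+v/6,z);print(n,p,'x from handle',(p-h)@X-16e-3)
H=(plane(a,291.5,164.2,.185)+plane(b,245.2,151,.185))/2
T=H+X*.007; o=telemetry.get_obs()
from scipy.spatial.transform import Rotation as R
r=R.from_quat(o['tool_rot']);print(r.as_matrix().round(3))
d=T-o['eef_pos'];d[2]=0;print('target',T,'shift in tool',r.inv().apply(d)*1000)
ax=r.as_matrix()[:,0];print('toolx ang',np.degrees(np.arctan2(ax[1],ax[0])),'clampx',np.degrees(np.arctan2(X[1],X[0])))
E
```

```text
handle tri [ 0.59968644 -0.10171385  0.19040688] 0.007976638254181071 plane [ 0.60548069 -0.10189157  0.185     ] [ 0.59740231 -0.10651749  0.185     ]
trig [ 0.59263426 -0.06328139  0.19524022] 0.007587155086200765 [ 0.59754718 -0.06318338  0.192     ] [ 0.58976517 -0.06572267  0.192     ]
padrim [0.57715708 0.00974652 0.04      ] x from handle 0.09765017317464314
padrimtop [0.57463569 0.00817307 0.057     ] x from handle 0.09651444898251299
readerface top bot [0.52327631 0.04087733 0.06      ] x from handle 0.13724694496351297
reader top [0.59982693 0.05670196 0.06      ] x from handle 0.14022004062716414
fixjaw [0.60590903 0.10056923 0.067     ] x from handle 0.1824818548507191
[[ 0.379 -0.925 -0.001]
 [-0.925 -0.379  0.002]
 [-0.002 -0.    -1.   ]]
target [ 0.60028617 -0.09730053  0.185     ] shift in tool [-1.81816100e+02 -5.18596503e+02  3.60327824e-01]
toolx ang -67.725182406215 clampx 99.50001059562598
```

Call:
{"name": "apply_moves", "arguments": {
  "hand": 1,
  "moves": [
    [[0,0,-40,6.4],[0,0,-40,6.4],[-25,-40,0,0],[-25,-40,0,0],[-25,-40,0,0],[-25,-40,0,0],[-25,-40,0,0],[-25,-40,0,0],[-25,-40,0,0],[-25,-40,0,0]]
  ]
}}

```text
clock: 1.1
eef_pos: [0.4797, -0.2099, 0.2937]
tool_rot: [0.755, -0.656, -0.006, -0.002]
ft_force: [0.8, -1.5, 0.6]
grip_width: 0.0854
```

```bash
cat > to.py <<'E'
from h import *
from scipy.spatial.transform import Rotation as R
def rep(T):
    o=telemetry.get_obs();r=R.from_quat(o['tool_rot']);ax=r.as_matrix()[:,0]
    print('t',o['clock'],'pos',o['eef_pos'].round(4),'rem tool mm',(r.inv().apply(np.array(T)-o['eef_pos'])*1000).round(1),'toolx ang',np.degrees(np.arctan2(ax[1],ax[0])).round(2),'zaxis',r.as_matrix()[:,2].round(3),'F',o['ft_force'].round(2),'w',o['grip_width'].round(4))
    return o
E
python3 -c "
from to import *
rep([.600,-.097,.30])"
```

```text
Traceback (most recent call last):
  File "to.py", line 5, in rep
    print('t',o['clock'],'pos',o['eef_pos'].round(4),'rem tool mm',(r.inv().apply(np.array(T)-o['eef_pos'])*1000).round(1),'toolx ang',np.degrees(np.arctan2(ax[1],ax[0])).round(2),'zaxis',r.as_matrix()[:,2].round(3),'F',o['ft_force'].round(2),'w',o['grip_width'].round(4))
                                                                                                                                                                                                                                                       ^^^^^^^^^^^^^^^^^^^^^
AttributeError: 'float' object has no attribute 'round'
```

Call:
{"name": "apply_moves", "arguments": {
  "moves": [
    [[-15,-23,0,-1.5],[-15,-23,0,0],[-15,-23,0,0],[-15,-23,0,0],[-15,-23,0,0],[-13,-20,0,0],[0,0,0,0],[0,0,0,0],[0,0,0,0],[0,0,0,0]]
  ]
}}

```text
clock: 2.1
eef_pos: [0.6038, -0.0898, 0.286]
tool_rot: [0.767, -0.642, -0.012, 0.001]
ft_force: [-0.2, 0.2, 0.5]
grip_width: 0.0854
```

```bash
sed -i "s/o\['grip_width'\].round(4)/round(o['grip_width'],4)/" to.py; python3 -c "
from to import *
rep([.600,-.097,.30]); c=shot('wrist','w1.png'); print(c['camera_from_world'].round(3),c['fovy'])
for p in ([.6,-.103,.185],[.593,-.065,.192]): print(proj(c,p))"
```

```text
t 2.1 pos [ 0.6038 -0.0898  0.286 ] rem tool mm [  6.1   5.2 -14. ] toolx ang -79.87 zaxis [-0.02   0.014 -1.   ] F [-0.21  0.18  0.55] w 0.0854
[[ 0.176 -0.984 -0.016 -0.192]
 [-0.929 -0.171  0.328  0.481]
 [-0.326 -0.043 -0.945  0.637]
 [ 0.     0.     0.     1.   ]] 71.13204212255032
[269.05352073 193.32694947]
[230.19497582 195.6916784 ]
```

View pics/w1.png

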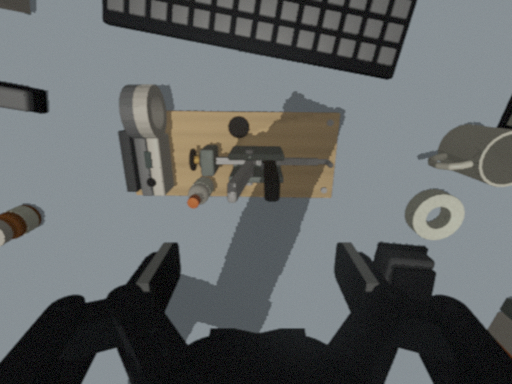

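The wrist view lines up with the clamp: handle top near (272, 193) and trigger top near (232, 195), both within 3 px of the prediction. The pad is at (193, 160) and the reader face at x≈172. I'll zoom for a closer measure.

```bash
python3 -c "
from to import *
c=load('w1.png');A=c['color'][100:210,110:300][:,:,::-1]
cv2.imwrite('pics/w1c.png',np.clip(cv2.resize(A,None,fx=4.2,fy=4.2,interpolation=cv2.INTER_CUBIC)*1.7,0,255).astype('uint8'))"
```

```text
(no output)
```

View pics/w1c.png

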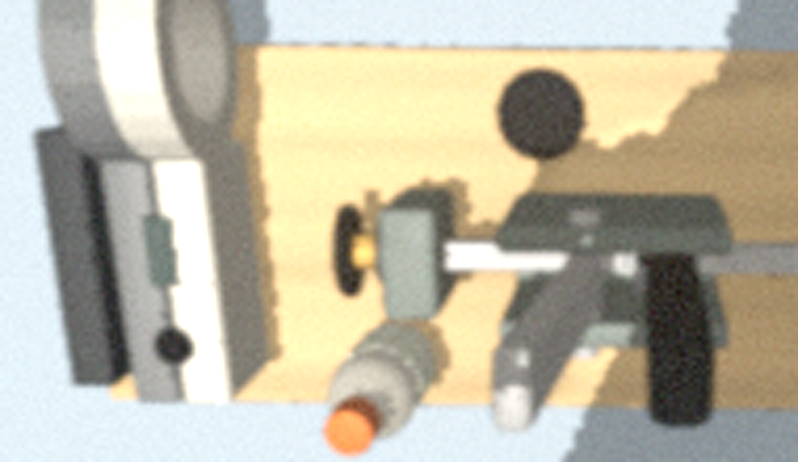

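```bash
python3 -c "
from to import *
c=load('w1.png');X=np.array([-.166,.986,0]);Y=np.array([-.986,-.166,0])
h=plane(c,272.1,188.8,.185);t=plane(c,233.1,191.7,.192);O=h+.016*X
print('h',h,'t',t)
f=lambda p:(((p-O)@X*1000).round(1),((p-O)@Y*1000).round(1))
g=lambda u,v,z:f(plane(c,110+u/4.2,100+v/4.2,z))
print('trig',f(t),'pad face',g(337,250,.04),'reader white top edge',g(218,280,.06),'fixedjaw front top',g(100,270,.067),'bar y',g(540,260,.045),'head front',g(382,250,.066))
print('board', g(240,45,.012), g(710,48,.012),g(115,395,.012))
T=h+.007*X;T[2]=.165;rep(T)"
```

```text
h [ 0.60529982 -0.10509458  0.185     ] t [ 0.59766281 -0.06721906  0.192     ]
trig (np.float64(22.6), np.float64(1.2)) pad face (np.float64(103.3), np.float64(3.3)) reader white top edge (np.float64(140.4), np.float64(10.1)) fixedjaw front top (np.float64(177.9), np.float64(5.4)) bar y (np.float64(29.1), np.float64(4.9)) head front (np.float64(81.0), np.float64(-2.6))
board (np.float64(141.0), np.float64(-66.5)) (np.float64(-31.2), np.float64(-67.2)) (np.float64(205.9), np.float64(70.8))
t 2.15 pos [ 0.6037 -0.09    0.2861] rem tool mm [ 10.2  -1.  120.9] toolx ang -79.88 zaxis [-0.02   0.014 -1.   ] F [-0.07 -0.87  0.87] w 0.0856
```

Call:
{"name": "apply_moves", "arguments": {
  "moves": [
    [[6,0,0,0.6],[6,-1,0,0],[0,0,0,0],[0,0,16,0],[0,0,16,0],[0,0,16,0],[0,0,16,0],[0,0,10,0],[0,0,0,0],[0,0,0,0]]
  ]
}}

```text
clock: 3.15
eef_pos: [0.6055, -0.1065, 0.2127]
tool_rot: [0.761, -0.649, -0.009, -0.0]
ft_force: [-0.2, 0.6, -0.5]
grip_width: 0.0852
```

```bash
python3 -c "
from to import *
rep([0.6041,-.100,.165]);c=shot('wrist','w2.png');A=c['color'][:,:,::-1]
cv2.imwrite('pics/w2c.png',np.clip(A*1.6,0,255).astype('uint8'))"
```

```text
t 3.15 pos [ 0.6055 -0.1065  0.2127] rem tool mm [-5.9 -0.1 47.8] toolx ang -80.93 zaxis [-0.014  0.012 -1.   ] F [-0.24  0.6  -0.53] w 0.0852
```

View pics/w2c.png

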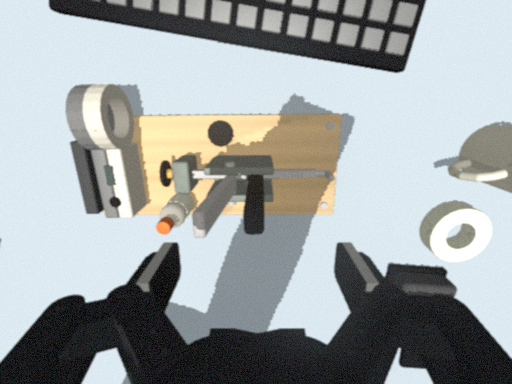

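Handle top (255, 222) sits between the fingers' centre lines (180 and 335). The trigger top is at (200, 228), so the TCP is directly over the handle. I'll shift 7 mm toward the trigger and go down.

Call:
{"name": "apply_moves", "arguments": {
  "moves": [
    [[-4,0,0,0],[-3,0,0,0],[0,0,0,0],[0,0,10,0],[0,0,10,0],[0,0,10,0],[0,0,10,0],[0,0,8,0],[0,0,2,0],[0,0,0,0]]
  ]
}}

```text
clock: 4.2
eef_pos: [0.6042, -0.0981, 0.1594]
tool_rot: [0.761, -0.649, -0.008, -0.001]
ft_force: [0.5, 0.7, -0.2]
grip_width: 0.0851
```

```bash
python3 -c "
from to import *
rep([0.6041,-.100,.165]);c=shot('wrist','w3.png');A=c['color'][:,:,::-1]
cv2.imwrite('pics/w3c.png',np.clip(A*1.6,0,255).astype('uint8'))"
```

```text
t 4.2 pos [ 0.6042 -0.0981  0.1594] rem tool mm [ 1.7  0.5 -5.6] toolx ang -80.91 zaxis [-0.012  0.012 -1.   ] F [ 0.47  0.72 -0.19] w 0.0851
```

View pics/w3c.png

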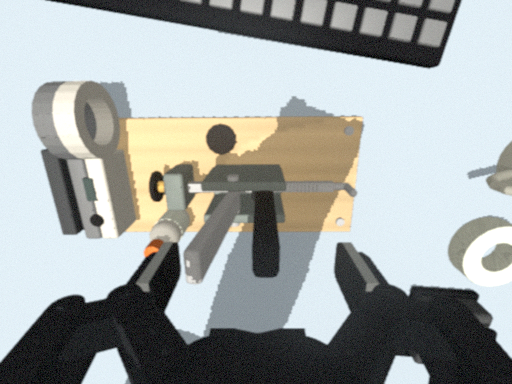

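Call:
{"name": "apply_moves", "arguments": {
  "hand": -0.15,
  "moves": [
    [[1,0,-4,0],[0,0,0,0],[0,0,0,0],[0,0,0,0],[0,0,0,0],[0,0,0,0],[0,0,0,0],[0,0,0,0],[0,0,0,0],[0,0,0,0]]
  ]
}}

```text
clock: 5.25
eef_pos: [0.6051, -0.0923, 0.1685]
tool_rot: [0.762, -0.647, -0.012, -0.007]
ft_force: [0.3, 1.3, -1.6]
grip_width: 0.0366
```

```bash
python3 -c "
from to import *
rep([0.6041,-.100,.165]);c=shot('wrist','w4.png');A=c['color'][:,:,::-1]
cv2.imwrite('pics/w4c.png',np.clip(A*1.6,0,255).astype('uint8'))"
```

```text
t 5.25 pos [ 0.6051 -0.0923  0.1685] rem tool mm [7.6 2.3 3.4] toolx ang -80.66 zaxis [-0.008  0.026 -1.   ] F [ 0.26  1.34 -1.59] w 0.0366
```

View pics/w4c.png

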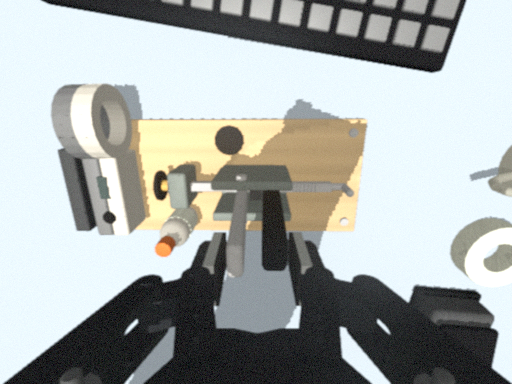

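The fingers now squeeze trigger and handle together (net force only 1.3 N) at a width of 36.6 mm, θ≈0.17. The pad at (160, 185) has come closer to the reader. I'll finish this stroke.

Call:
{"name": "apply_moves", "arguments": {
  "hand": -0.27,
  "moves": [
    [[0,0,0,0],[0,0,0,0],[0,0,0,0],[0,0,0,0],[0,0,0,0],[0,0,0,0],[0,0,0,0],[0,0,0,0],[0,0,0,0],[0,0,0,0]]
  ]
}}

```text
clock: 6.3
eef_pos: [0.6056, -0.0947, 0.169]
tool_rot: [0.762, -0.648, -0.01, -0.006]
ft_force: [-0.4, -0.8, -2.3]
grip_width: 0.0315
```

```bash
cat > m.py <<'E'
from to import *
import sys
def ms(n):
    rep([0.6041,-.100,.165]);c=shot('wrist',n);A=c['color'][:,:,::-1]
    # u of some board-level references along bar row: project bar line; profile
    X=np.array([-.166,.986,0]);Y=np.array([-.986,-.166,0]);O=np.array([.6053,-.107,0])+.016*X
    pts=[O+X*x+np.array([0,0,.04]) for x in np.arange(.085,.17,.001)]
    uv=np.array([proj(c,p) for p in pts],dtype=np.float32)
    # average over +-4 rows
    pr=np.mean([cv2.remap(c['color'],uv[None,:,0],uv[None,:,1]+k,cv2.INTER_LINEAR)[0] for k in(-3,-2,-1,0,1,2,3)],0).astype(int)
    for i in range(0,85,1): print(85+i,pr[i].tolist(),end=' ' if i%6<5 else '\n')
    x0,y0=uv.min(0);print(uv[[0,84]])
if __name__=='__main__': ms(sys.argv[1])
E
python3 m.py w5.png
```

```text
t 6.3 pos [ 0.6056 -0.0947  0.169 ] rem tool mm [5.1 2.3 3.9] toolx ang -80.76 zaxis [-0.007  0.022 -1.   ] F [-0.45 -0.79 -2.35] w 0.0315
85 [101, 105, 98] 86 [110, 115, 107] 87 [115, 120, 112] 88 [116, 122, 114] 89 [116, 121, 113] 90 [117, 121, 113]
91 [115, 119, 113] 92 [115, 120, 113] 93 [114, 119, 111] 94 [113, 118, 110] 95 [112, 117, 110] 96 [112, 116, 109]
97 [112, 116, 109] 98 [111, 116, 108] 99 [110, 115, 107] 100 [110, 115, 108] 101 [108, 113, 106] 102 [108, 110, 102]
103 [116, 109, 92] 104 [131, 113, 81] 105 [144, 119, 73] 106 [150, 123, 71] 107 [151, 124, 71] 108 [149, 123, 71]
109 [135, 110, 63] 110 [104, 82, 47] 111 [67, 54, 34] 112 [39, 33, 24] 113 [27, 24, 20] 114 [28, 25, 21]
115 [33, 30, 25] 116 [37, 34, 31] 117 [36, 34, 31] 118 [46, 42, 36] 119 [85, 73, 56] 120 [131, 113, 83]
121 [164, 142, 106] 122 [177, 155, 116] 123 [180, 157, 118] 124 [179, 157, 118] 125 [173, 151, 112] 126 [154, 133, 99]
127 [129, 110, 80] 128 [116, 99, 72] 129 [113, 96, 70] 130 [108, 94, 71] 131 [99, 89, 71] 132 [88, 82, 72]
133 [83, 79, 72] 134 [81, 79, 73] 135 [81, 79, 72] 136 [81, 79, 72] 137 [81, 78, 72] 138 [81, 78, 72]
139 [81, 78, 72] 140 [81, 78, 72] 141 [81, 79, 73] 142 [82, 80, 74] 143 [81, 80, 72] 144 [81, 78, 72]
145 [82, 79, 74] 146 [82, 80, 74] 147 [82, 79, 73] 148 [82, 79, 73] 149 [82, 79, 73] 150 [82, 80, 73]
151 [81, 79, 73] 152 [82, 80, 73] 153 [91, 89, 81] 154 [112, 109, 101] 155 [136, 132, 122] 156 [156, 151, 141]
157 [171, 167, 155] 158 [180, 176, 165] 159 [185, 181, 170] 160 [187, 183, 171] 161 [187, 183, 172] 162 [187, 183, 171]
163 [186, 181, 170] 164 [185, 181, 169] 165 [185, 180, 169] 166 [184, 180, 168] 167 [181, 176, 166] 168 [170, 166, 155]
169 [139, 136, 127] [[178.45757 183.1666 ]
 [104.19252 183.12495]]
```

```bash
cat > e.py <<'E'
from h import *
def edges(c):
    X=np.array([-.166,.986,0]);O=np.array([.6053,-.107,0])+.016*X
    xs=np.arange(.08,.17,.00025)
    uv=np.array([proj(c,O+X*x+np.array([0,0,.04])) for x in xs],dtype=np.float32)
    pr=np.mean([cv2.remap(c['color'],uv[None,:,0],uv[None,:,1]+k,cv2.INTER_LINEAR)[0] for k in(-3,-2,-1,0,1,2,3)],0)
    R,B=pr[:,0],pr[:,2]; d=R-B
    br=np.where((R>115)&(d>50)&(R<170)&(B<90))[0]; 
    dk=np.where(R<60)[0]
    wh=np.where((R>130)&(d<20)&(xs>.14))[0]
    f=lambda i:(xs[i]*1000) if len(xs) else None
    print('brass',f(br[0]) if len(br) else None,'dark',f(dk[0]) if len(dk) else None,f(dk[-1]) if len(dk) else None,'white',f(wh[0]) if len(wh) else None)
E
python3 -c "
from e import *
for n in ('w1','w2','w3','w4','w5'): print(n);edges(load(n+'.png'))"
```

```text
w1
brass 92.50000000000001 dark 101.25000000000001 105.25000000000003 white 151.75000000000006
w2
brass 93.75000000000001 dark 101.25000000000001 107.50000000000003 white 154.50000000000009
w3
brass 94.00000000000001 dark 101.25000000000001 108.50000000000003 white 155.75000000000006
w4
brass 101.25000000000001 dark 108.75000000000003 115.25000000000003 white 154.75000000000006
w5
brass 104.25000000000003 dark 80.0 118.25000000000004 white 154.75000000000006
```

Call:
{"name": "apply_moves", "arguments": {
  "hand": 0.9,
  "moves": [
    [[0,0,0,0],[0,0,0,0],[0,0,0,0],[0,0,0,0],[0,0,0,0],[0,0,0,0],[0,0,0,0],[0,0,0,0],[0,0,0,0],[0,0,0,0]]
  ]
}}

```text
clock: 7.35
eef_pos: [0.6068, -0.0941, 0.1705]
tool_rot: [0.762, -0.648, -0.008, -0.008]
ft_force: [0.1, 0.7, 0.4]
grip_width: 0.0808
```

Call:
{"name": "apply_moves", "arguments": {
  "hand": -0.27,
  "moves": [
    [[4,2,4,0],[0,0,0,0],[0,0,0,0],[0,0,0,0],[0,0,0,0],[0,0,0,0],[0,0,0,0],[0,0,0,0],[0,0,0,0],[0,0,0,0]]
  ]
}}

```text
clock: 8.35
eef_pos: [0.6064, -0.0959, 0.1738]
tool_rot: [0.762, -0.647, -0.008, -0.013]
ft_force: [0.2, 0.1, -0.3]
grip_width: 0.0313
```

```bash
python3 -c "
from e import *
from to import rep
rep([0.6041,-.100,.165]);edges(shot('wrist','w6.png'))"
```

```text
t 8.35 pos [ 0.6064 -0.0959  0.1738] rem tool mm [3.9 3.  8.7] toolx ang -80.62 zaxis [ 0.006  0.03  -1.   ] F [ 0.22  0.09 -0.33] w 0.0313
brass 105.25000000000003 dark 80.0 119.50000000000004 white 154.75000000000006
```

Call:
{"name": "apply_moves", "arguments": {
  "hand": 0.9,
  "moves": [
    [[0,0,0,0],[0,0,0,0],[0,0,0,0],[0,0,0,0],[0,0,0,0],[0,0,0,0],[0,0,0,0],[0,0,0,0],[0,0,0,0],[0,0,0,0]]
  ]
}}

```text
clock: 9.4
eef_pos: [0.6065, -0.0958, 0.1739]
tool_rot: [0.762, -0.647, -0.008, -0.014]
ft_force: [0.8, -0.0, -0.5]
grip_width: 0.081
```

```bash
python3 -c "
from e import *
c=shot('wrist','w7.png');edges(c);d=load('w6.png')
P=np.hstack([np.clip(cv2.resize(x['color'][90:300,60:330][:,:,::-1],None,fx=1.48,fy=1.48,interpolation=cv2.INTER_CUBIC)*1.6,0,255).astype('uint8') for x in(d,c)])
cv2.imwrite('pics/w67.png',P);print(P.shape)"
```

```text
brass 105.25000000000003 dark 80.0 119.50000000000004 white 155.00000000000009
(311, 800, 3)
```

View pics/w67.png

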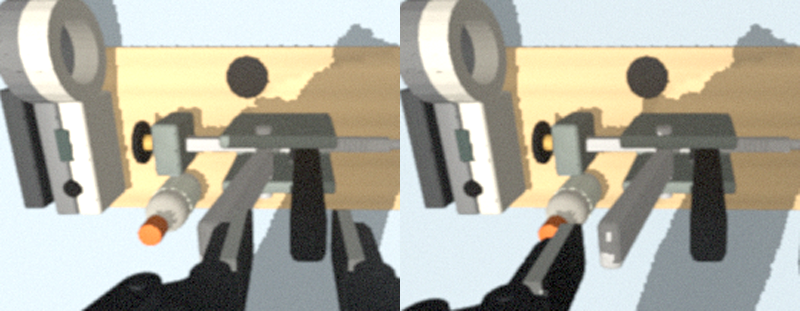

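In w6 the fingers are shut to 31 mm with the trigger still let out (top at about (215, 245) in the left half). So the front finger passed beside or inside the trigger, and I need to check the lateral offset.

```bash
python3 -c "
from to import *
from scipy.spatial.transform import Rotation as R
o=rep([0.6041,-.100,.165]);c=load('w7.png');r=R.from_quat(o['tool_rot'])
print('tcp px',proj(c,o['eef_pos']))
for y in(-11,11):
  for z in(-15,0,17): print(y,z,proj(c,o['eef_pos']+r.apply([-.040,y/1e3,z/1e3])))
X=np.array([-.166,.986,0]);Y=np.array([-.986,-.166,0]);Hh=np.array([.6053,-.107,0]);O=Hh+.016*X
for y in(-12,12): print('handle top',y,proj(c,Hh+Y*y/1e3+[0,0,.185]),'trig top',proj(c,O+X*.025+Y*y/1e3+[0,0,.192]))
# measured tops in w7 : crop->full
f=lambda u,v:(60+(u-400)/1.48,90+v/1.48)
for n,u,v,z in(('handle near edge',708,260,.185),('trig near edge',612,268,.192)):
  p=plane(c,*f(u,v),z);print(n,f(u,v),p,(p-O)@X*1e3,(p-O)@Y*1e3)
a=load('top0.png');b=load('side0.png')
print('proj w/ est, top cam',proj(a,Hh+[0,0,.185]),'side',proj(b,Hh+[0,0,.185]))
"
```

```text
t 9.45 pos [ 0.6065 -0.0958  0.1739] rem tool mm [4.  3.1 8.7] toolx ang -80.61 zaxis [ 0.006  0.03  -1.   ] F [0.26 0.55 0.02] w 0.0811
tcp px [254.47995738 236.37431718]
-11 -15 [185.74688196 231.59719421]
-11 0 [191.6550718  220.92457631]
-11 17 [197.26395464 210.79262981]
11 -15 [188.74560958 264.20059299]
11 0 [194.18583205 251.32898923]
11 17 [199.3858462  239.02572002]
handle top -12 [271.73934235 231.55024006] trig top [201.13526809 236.24312017]
handle top 12 [271.22831075 266.35300637] trig top [203.74852553 272.02385271]
handle near edge (268.1081081081081, 265.6756756756757) [ 0.5935952  -0.10698552  0.185     ] -14.038754711985192 11.538528964333992
trig near edge (203.24324324324326, 271.0810810810811) [ 0.58726552 -0.06819475  0.192     ] 25.259664300036412 11.340326932041979
proj w/ est, top cam [293.36707115 164.3638174 ] side [242.28650969 150.31786272]
```

The geometry checks out, but the tool has risen to z=0.174, so the front finger very likely slid over the trigger's top. I'll go lower (about z=0.155), re-centre, then stroke with a little downward bias.

Call:
{"name": "apply_moves", "arguments": {
  "hand": 1,
  "moves": [
    [[3,0,0,0],[0,3,5,0],[0,0,5,0],[0,0,5,0],[0,0,5,0],[0,0,1,0],[0,0,0,0],[0,0,0,0],[0,0,0,0],[0,0,0,0]]
  ]
}}

```text
clock: 10.45
eef_pos: [0.6035, -0.0988, 0.1503]
tool_rot: [0.762, -0.647, -0.008, -0.013]
ft_force: [0.0, 0.3, 0.2]
grip_width: 0.0851
```

```bash
cat >> e.py <<'E'
def chk(n):
    from to import rep
    o=rep([0.6041,-.100,.155]);X=np.array([-.166,.986,0]);Y=np.array([-.986,-.166,0]);O=np.array([.6053,-.107,0])+.016*X
    d=(o['eef_pos']-O)*1000;print('tcp in clamp',(d@X).round(1),(d@Y).round(1));edges(shot('wrist',n))
E
python3 -c "
from e import *
chk('w8.png')"
```

```text
t 10.45 pos [ 0.6035 -0.0988  0.1503] rem tool mm [ 1.2 -0.4 -4.8] toolx ang -80.61 zaxis [ 0.005  0.031 -1.   ] F [0.03 0.35 0.19] w 0.0851
tcp in clamp -7.6 0.4
brass 106.00000000000003 dark 80.0 120.50000000000004 white 156.25000000000006
```

Call:
{"name": "apply_moves", "arguments": {
  "hand": -0.27,
  "moves": [
    [[0,0,0,0],[0,0,0,0],[0,0,0,0],[0,0,0,0],[0,0,0,0],[0,0,0,0],[0,0,0,0],[0,0,0,0],[0,0,0,0],[0,0,0,0]]
  ]
}}

```text
clock: 11.5
eef_pos: [0.6046, -0.0948, 0.1544]
tool_rot: [0.763, -0.646, -0.008, -0.017]
ft_force: [0.0, -0.3, 0.1]
grip_width: 0.0312
```

```bash
python3 -c "
from e import *
chk('w9.png')"
```

```text
t 11.5 pos [ 0.6046 -0.0948  0.1544] rem tool mm [ 5.   1.4 -0.8] toolx ang -80.42 zaxis [ 0.01   0.037 -0.999] F [ 0.02 -0.3   0.1 ] w 0.0312
tcp in clamp -3.8 -1.4
brass 118.25000000000004 dark 92.00000000000001 133.75000000000003 white 155.50000000000009
```

Stroke worked: +12 mm jaw advance, as the tooth spacing predicts. Release and recentre, then the next stroke.

Call:
{"name": "apply_moves", "arguments": {
  "hand": 1,
  "moves": [
    [[0,0,0,0],[0,0,0,0],[0,0,0,0],[0,0,0,0],[0,0,0,0],[2,1,2,0],[2,0,2,0],[0,0,0,0],[0,0,0,0],[0,0,0,0]]
  ]
}}

```text
clock: 12.55
eef_pos: [0.6045, -0.0987, 0.1499]
tool_rot: [0.764, -0.645, -0.008, -0.018]
ft_force: [-0.6, 0.4, 0.3]
grip_width: 0.0854
```

Call:
{"name": "apply_moves", "arguments": {
  "hand": -0.27,
  "moves": [
    [[0,0,0,0],[0,0,0,0],[0,0,0,0],[0,0,0,0],[0,0,0,0],[0,0,0,0],[0,0,0,0],[0,0,0,0],[0,0,0,0],[0,0,0,0]]
  ]
}}

```text
clock: 13.55
eef_pos: [0.6053, -0.0945, 0.1537]
tool_rot: [0.765, -0.644, -0.009, -0.021]
ft_force: [-0.1, -0.9, 0.1]
grip_width: 0.0311
```

```bash
python3 -c "
from e import *
chk('w10.png')
c=load('w10.png')
P=[np.clip(cv2.resize(load(n)['color'][100:290,60:310][:,:,::-1],None,fx=1.6,fy=1.6,interpolation=cv2.INTER_CUBIC)*1.6,0,255).astype('uint8') for n in('w9.png','w10.png')]
cv2.imwrite('pics/w910.png',np.hstack(P))"
```

```text
t 13.55 pos [ 0.6053 -0.0945  0.1537] rem tool mm [ 5.1  2.1 -1.6] toolx ang -80.21 zaxis [ 0.014  0.044 -0.999] F [-0.09 -0.93  0.08] w 0.0311
tcp in clamp -3.7 -2.1
brass 131.50000000000006 dark 104.25000000000003 146.50000000000009 white 155.50000000000009
```

View pics/w910.png

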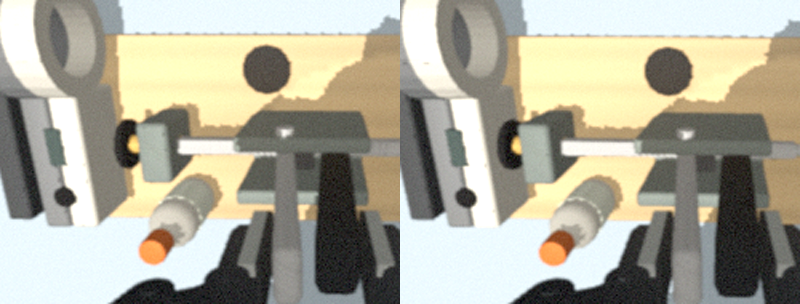

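Left w9, right w10: the pad moved from about (128, 145) to (111, 145) in the crops and is now very close to the reader's face. The trigger is pulled in and the reader upright. By my count the free pad face is at about 142 mm. Now release, then a partial stroke in small steps.

Call:
{"name": "apply_moves", "arguments": {
  "hand": 1,
  "moves": [
    [[0,0,0,0],[0,0,0,0],[0,0,0,0],[0,0,0,0],[0,0,0,0],[2,1,2,0],[2,1,1,0],[0,0,0,0],[0,0,0,0],[0,0,0,0]]
  ]
}}

```text
clock: 14.6
eef_pos: [0.6039, -0.0985, 0.15]
tool_rot: [0.765, -0.644, -0.009, -0.022]
ft_force: [-0.5, 0.6, 0.1]
grip_width: 0.0854
```

Call:
{"name": "apply_moves", "arguments": {
  "hand": 0.0,
  "moves": [
    [[0,0,0,0],[0,0,0,0],[0,0,0,0],[0,0,0,0],[0,0,0,0],[0,0,0,0],[0,0,0,0],[0,0,0,0],[0,0,0,0],[0,0,0,0]]
  ]
}}

```text
clock: 15.6
eef_pos: [0.6037, -0.0898, 0.1528]
tool_rot: [0.766, -0.642, -0.014, -0.028]
ft_force: [-0.7, 3.2, 0.9]
grip_width: 0.0427
```

```bash
cat >> e.py <<'E'
def prof(c):
    X=np.array([-.166,.986,0]);O=np.array([.6053,-.107,0])+.016*X
    xs=np.arange(.11,.17,.00025)
    uv=np.array([proj(c,O+X*x+np.array([0,0,.04])) for x in xs],dtype=np.float32)
    pr=np.mean([cv2.remap(c['color'],uv[None,:,0],uv[None,:,1]+k,cv2.INTER_LINEAR)[0] for k in(-3,-2,-1,0,1,2,3)],0)
    d=pr[:,0]-pr[:,2]; b=np.where(d>40)[0]
    # longest run of brass with R in 90..175
    runs=np.split(b,np.where(np.diff(b)>1)[0]+1)
    print('brass runs',[(float(xs[r[0]]*1e3),float(xs[r[-1]]*1e3),int(pr[r,0].max())) for r in runs if len(r)>3])
E
python3 -c "
from e import *
for n in('w8','w9','w10'): prof(load(n+'.png'))
chk('w11.png');prof(load('w11.png'))"
```

```text
brass runs [(110.0, 112.0, 136), (121.50000000000001, 128.25000000000003, 166)]
brass runs [(118.00000000000001, 124.00000000000001, 150)]
brass runs [(131.0, 136.0, 147)]
t 15.6 pos [ 0.6037 -0.0898  0.1528] rem tool mm [10.   1.3 -2.8] toolx ang -79.85 zaxis [ 0.015  0.061 -0.998] F [-0.74  3.16  0.88] w 0.0427
tcp in clamp 1.2 -1.3
brass 138.25000000000003 dark 110.75000000000003 152.25000000000006 white 155.75000000000006
brass runs [(137.75000000000003, 141.75000000000006, 141)]
```

Call:
{"name": "apply_moves", "arguments": {
  "hand": -0.08,
  "moves": [
    [[0,0,0,0],[0,0,0,0],[0,0,0,0],[0,0,0,0],[0,0,0,0],[0,0,0,0],[0,0,0,0],[0,0,0,0],[0,0,0,0],[0,0,0,0]]
  ]
}}

```text
clock: 16.65
eef_pos: [0.6038, -0.0905, 0.1531]
tool_rot: [0.766, -0.642, -0.013, -0.028]
ft_force: [-0.4, 1.6, 0.7]
grip_width: 0.0396
```

```bash
python3 -c "
from e import *
chk('w12.png');prof(load('w12.png'))"
```

```text
t 16.65 pos [ 0.6038 -0.0905  0.1531] rem tool mm [ 9.3  1.3 -2.4] toolx ang -79.89 zaxis [ 0.015  0.06  -0.998] F [-0.42  1.58  0.74] w 0.0396
tcp in clamp 0.5 -1.3
brass 139.25000000000003 dark 111.50000000000003 152.75000000000006 white 156.25000000000006
brass runs [(138.75000000000003, 142.00000000000003, 136)]
```

Call:
{"name": "apply_moves", "arguments": {
  "hand": -0.16,
  "moves": [
    [[0,0,0,0],[0,0,0,0],[0,0,0,0],[0,0,0,0],[0,0,0,0],[0,0,0,0],[0,0,0,0],[0,0,0,0],[0,0,0,0],[0,0,0,0]]
  ]
}}

```text
clock: 17.7
eef_pos: [0.6041, -0.0921, 0.1534]
tool_rot: [0.766, -0.643, -0.012, -0.027]
ft_force: [-0.5, -0.3, 1.7]
grip_width: 0.0358
```

```bash
python3 -c "
from e import *
chk('w13.png');prof(load('w13.png'))"
```

```text
t 17.7 pos [ 0.6041 -0.0921  0.1534] rem tool mm [ 7.7  1.3 -2. ] toolx ang -79.97 zaxis [ 0.016  0.057 -0.998] F [-0.45 -0.34  1.66] w 0.0358
tcp in clamp -1.1 -1.3
brass 141.50000000000006 dark 113.50000000000003 153.75000000000006 white 157.25000000000006
brass runs [(140.75000000000003, 143.00000000000003, 124)]
```

Call:
{"name": "apply_moves", "arguments": {
  "hand": -0.23,
  "moves": [
    [[0,0,0,0],[0,0,0,0],[0,0,0,0],[0,0,0,0],[0,0,0,0],[0,0,0,0],[0,0,0,0],[0,0,0,0],[0,0,0,0],[0,0,0,0]]
  ]
}}

```text
clock: 18.75
eef_pos: [0.6044, -0.0935, 0.1536]
tool_rot: [0.765, -0.643, -0.011, -0.027]
ft_force: [-0.9, -1.8, 2.0]
grip_width: 0.0328
```

```bash
python3 -c "
from e import *
chk('w14.png');prof(load('w14.png'))"
```

```text
t 18.75 pos [ 0.6044 -0.0935  0.1536] rem tool mm [ 6.2  1.4 -1.8] toolx ang -80.03 zaxis [ 0.017  0.055 -0.998] F [-0.91 -1.78  1.97] w 0.0328
tcp in clamp -2.6 -1.3
brass None dark 115.25000000000003 154.00000000000009 white 157.50000000000009
brass runs []
```

Call:
{"name": "apply_moves", "arguments": {
  "hand": -0.29,
  "moves": [
    [[0,0,0,0],[0,0,0,0],[0,0,0,0],[0,0,0,0],[0,0,0,0],[0,0,0,0],[0,0,0,0],[0,0,0,0],[0,0,0,0],[0,0,0,0]]
  ]
}}

```text
clock: 19.8
eef_pos: [0.6046, -0.0948, 0.1537]
tool_rot: [0.765, -0.643, -0.01, -0.026]
ft_force: [-0.3, -2.3, 0.3]
grip_width: 0.0305
```

```bash
python3 -c "
from e import *
chk('w15.png');prof(load('w15.png'))
P=[np.clip(cv2.resize(load(n)['color'][100:290,40:290][:,:,::-1],None,fx=1.6,fy=1.6,interpolation=cv2.INTER_CUBIC)*1.6,0,255).astype('uint8') for n in('w10.png','w15.png')]
cv2.imwrite('pics/w1015.png',np.hstack(P))"
```

```text
t 19.8 pos [ 0.6046 -0.0948  0.1537] rem tool mm [ 4.9  1.4 -1.6] toolx ang -80.07 zaxis [ 0.018  0.053 -0.998] F [-0.34 -2.29  0.34] w 0.0305
tcp in clamp -3.9 -1.4
brass None dark 116.50000000000003 154.00000000000009 white 157.50000000000009
brass runs []
```

View pics/w1015.png

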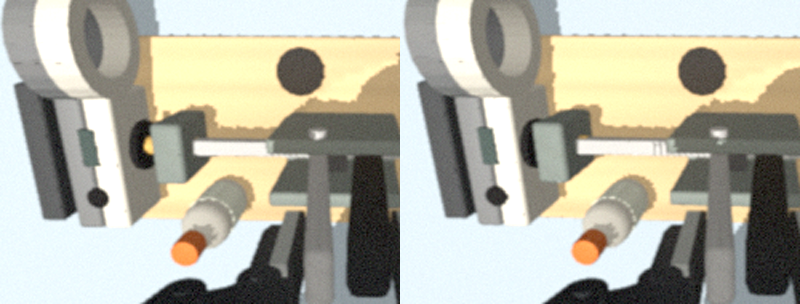

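The brass stem has disappeared between jaw and pad at (530, 145) in the right half. The reader is upright and flush with the fixed jaw, and the trigger is held against the handle. The jaw advanced 12 mm this stroke against about 7 mm for the pad, so the stem is about 5 mm in. Handing in.

```bash
python3 -c "
from h import *
print(workorder.job_done())"
```

```text
the job is handed in; nothing more can be done
None
```

I pumped the clamp with the trigger until the rubber pad pressed the reader against the fixed jaw, and handed the job in at about 20 s of the 58 s. The fingers were still holding the trigger pulled in. The system reports no verdict, so the result below rests on my own camera and gripper readings.

- **Final stem position:** in the last stroke the jaw advanced about 12 mm and the pad about 7 mm, so the stem is about 5 mm in (±1 mm). The allowed range is 3 to 11 mm.
- **Reader:** it slid about 1.7 mm and then stopped against the fixed jaw, and it looked upright in the last picture. By the spring rate, the pad presses on it with about 3.5 N.
- **Trigger:** the fingers ended at a 30.5 mm opening over trigger and handle, which is close to fully pulled in. The finger force on the trigger was not measured directly.
- **Missed stroke:** the second squeeze moved the jaw barely at all. The hand had drifted upwards and the front finger apparently slid over the trigger's top. I lowered and re-centred the hand, and the next two strokes each moved the jaw about 12 mm, as the tooth spacing predicts.
- **Estimate that disagreed:** my early position estimate put the stem 3 to 4 mm deeper partway through the last stroke than the pictures showed. I relied on the pictures.
- **Other objects:** the glue bottle and spare pad showed no movement in the last wrist picture. I did not check the other bystanders again after the start.

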